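# Release the ball dish and turn its spout to the cup

## Task

With the mallet, knock the sprung pin of the dish stand down until it snaps in, which draws back the catch, and set the mallet down on the table. Then take the ball dish by its bail, lift it a few centimetres straight up off its stand, and turn it a quarter turn, level and with the ball staying in the middle, so that its spout points at the open screw cup. Finish still holding it there, still and level above the stand; do not touch the pin or the ball with the gripper, and leave everything else where it is.

Things in the scene. Friction and masses are not known exactly. Their poses are not given: they have to be found in the camera images.
- cradle_center (a point): Middle of the dish's seat on the fixed stand (dark steel plate 205 x 104 x 12 mm, grey pin housing at one end), on the plate's top, 12 mm above the table. x points horizontally away from the housing, z up. The dish's foot sits in a ring 6 mm high round this point. The housing (46 x 46 x 40 mm) stands 100 mm from this point towards -x.
- pin_top (a point): Middle of the top of the upright steel pin (head 20 mm across, shank 12 mm) in the stand's housing, 78 mm above the table when up and 62 mm when down. Only the mallet may touch it.
- pin (a joint): Travel of the pin in m: 0 up, 0.016 fully down. A steady push of about 10 N starts it (a quick blow takes more); past half-way its over-centre mechanism snaps it down and keeps it there. The catch draws back as far as the pin goes down and is clear of the lug from 0.010 on.
- mallet_grip (a point): Mallet, 0.3 kg, standing on its striking face: round black rubber head 44 mm across, 64 mm high; level wooden handle 16 mm wide, 20 mm high, its end 154 mm from the head's axis. This point is the handle's middle, 48 mm from the head's axis and 34 mm above the striking face; x points along the handle to the head, z up. Handle roughly towards the robot at the start.
- dish_grip (a point): Centre of the black sleeve on the bail of the round aluminium dish (rim 90 mm across, 22 mm high, 0.2 kg). Sleeve 12 mm along x, 46 mm along y, 16 mm high, 75 mm above the dish's underside over its centre; 87 mm above the table at the start. x points level to the spout (tip 62 mm from the centre; a tail lug opposite), y along the bail, z up. At the start x is the stand's x.
- dish: The same dish with its bail; origin at the centre of its underside, x to the spout, z up. Inside it is a shallow cone (8 degrees to 22 mm radius, then 30 degrees up to the rim), lowest in the middle, 9 mm above the underside.
- ball_center (a point): Centre of the loose steel ball, 20 mm in diameter, lying in the middle of the dish; it rolls if the dish is tilted or jerked.
- ball: The same steel ball; its frame turns as it rolls.
- mallet: The same mallet; origin at the centre of the striking face, the handle towards -x.
- cradle: The same fixed stand; origin on the table under the seat's centre, axes as above. From the housing a steel catch (18 mm wide, its underside 36 mm and top 44 mm above the table) reaches over the dish's tail lug and stops the dish from being lifted until the pin is down.
- cup_center (a point): Middle of the open grey screw cup, 72 mm wide and 61 mm high, 31 mm above the table. It stands about 140 mm from the seat's centre, on the left or the right of the stand, square to its x.
- tin_center (a point): Middle of the closed wax tin, 66 mm wide and 49 mm high, 25 mm above the table. It stands on the other side of the stand from the cup. Leave it.
- masking_tape: Roll of masking tape, 105 mm wide, 25 mm high; origin under its centre. Bystander.
- star_knob_0: Black star knob standing stud up, 47 mm wide, 52 mm high; origin under its centre. Bystander.
- arbor_flange: Turned steel flange, 90 mm wide, 19 mm high; origin under its centre. Bystander.
There are look-alikes about, which are no part of the job. Leave any yellow look-alike of the part that bears cup_center alone.

How it is judged:
By the outcome, as a careful person would: the job done as asked, in the order asked, and still so for the second after the job is handed in, while the arm keeps its last pose, push and grip.
It also fails if it takes over 58 s, if anything falls off the work surface, if the arm or the gripper's body presses on something with over 40 N, if the wrist force passes 120 N, or if a joint passes its speed limit or range.

## Robot

A 6-joint arm with a two-finger parallel gripper is mounted at the origin on the work surface; the furniture and walls round the work are solid. World frame = base frame: x ahead of the robot, y to its left, z up, the work surface at z = 0. Lengths are in m, angles in rad, forces in N, time in s.
With the tool pointing down it reaches from about 0.325 to 0.9 m from the base axis. Payload 6.1 kg.
Tool frame: the origin (TCP) lies between the finger pads; the fingertips stand 22 mm ahead of it and the grasp point (between the pads) lies 3 mm ahead of it; z points along the fingers, x is the direction in which the jaws open and shut, and the axes are right-handed (so a half turn about z gives the same grasp; the last joint's range is limited). The gripper opens to 87 mm and grips with 3 to 60 N. Pads are 19 mm wide; open, the fingers measure 117 mm over their backs; the gripper's body (75 mm by 190 mm) begins 51 mm behind the grasp point.
Start: joints at [1.217, 0.22, 1.526, -0, 1.395, -0.126], TCP at [0.141, 0.609, 0.245] pointing down, gripper open.
Joint ranges: [-2.98, 2.98], [-0.91, 2.08], [0.09, 2.57], [-1.24, 4.39], [0.2, 2.65], [-2.68, 2.68]. Speed limits (rad/s): [2.57, 2.57, 3.01, 3.14, 3.14, 3.14].

## Interface

Orientations are given as a unit quaternion [w, x, y, z].
In Python, from workcell import * gives the robot as it stands. The module is installed in compiled form; this text tells all that it offers.
- The arm moves only by the tool jog_arm, never from a script. Its argument "deltas" is one flat list of numbers, 7 for each row, row after row: the shift along the tool's x, y, z in mm, then the turn, a rotation vector about the tool's x, y, z in degrees, then the finger opening in mm, from 0 to 87. A call has 1 to 8 rows; each row is the pose to reach, as a shift and turn from the pose measured when the call began, along the tool's axes at that moment; what a row does not reach only later rows make up. A row lasts 1/12 s, in which the tool goes at most 41.7 mm and 7.16 degrees, less where a joint would pass 70% of its speed; a pose out of reach is approached as far as the arm can. A call with a gripper value outside its range is refused whole. The fingers move at their own pace and stop on an object; "squeeze" is the grip in N (left out, the last holds). Time passes only in rows, so rows that repeat a pose let the fingers close. It gives the time, the measured TCP pose, the force and the opening at its end, in the units of the state.
- read_state(): the state, without advancing time (a new reading comes with each control period).
- snapshot(name): name is "scene" or "top"; returns a dict with "img" (480x640x3 uint8, red, green, blue), "range_z" (480x640 float32, m along the optical axis (not along the pixel's ray), 0 where there is no reading), "fovy" (degrees; the focal length in pixels is half the picture's height over the tangent of half this angle, whatever the lens; pixels are square), "cx", "cy" (the principal point, pixels), "R" (3x3) and "t" (3): a world point X has camera coordinates R X + t. Camera axes: x right, y down, z forward; pixel columns grow to the right and rows downward; lengths in m; the calibration is good to about 2 mm. A picture is of the moment at which its call begins.
- job_done(): hands the job in, once; it reports no verdict.
The state is a dict: "clock": time; "qpos": joint angles; "qd": joint speeds; "joint_torque": joint torques, N m; "eef_pos": TCP position; "tcp_rot": TCP orientation; "ft_force": force on the tool from outside, world axes, zero at the start; "moment": the same for the moment, N m; "gripper_width": finger opening in m.
Only numpy, scipy, OpenCV 4.12 (cv2) and the standard library are available. Lean on these libraries where they do the work, as an engineer would, in place of code of your own. Each camera call takes 0.05 s, during which the arm holds its last target.

## Working session

There is one attempt and no reset: what is moved stays moved. The work goes in short steps, Python scripts to look and compute and a tool call to move; the robot and the scene stay as the last step left them, time stands still between calls to the robot, and variables do not carry over. Pictures are saved under pics/ and viewed, and the job is handed in when it is done.

Besides the shell and the picture viewer there is one more tool, called after "Request:" by a JSON object that holds its "op" and its "data". jog_arm: Moves the arm, as the interface text tells. Its arguments: {"type":"object","properties":{"deltas":{"type":"array","items":{"type":"number"}},"squeeze":{"type":"number"}},"required":["deltas"]}

```bash
mkdir -p pics; ls; cat > h.py <<'E'
from workcell import *
import numpy as np, cv2
def save(n,f):
    s=snapshot(n); cv2.imwrite(f,cv2.cvtColor(s["img"],cv2.COLOR_RGB2BGR)); 
    np.savez(f.replace('.png','.npz'),**{k:s[k] for k in s}); return s
def foc(s): return 240/np.tan(np.radians(float(s["fovy"]))/2)
def pts(s):
    f=foc(s); z=s["range_z"]; v,u=np.mgrid[:480,:640]
    c=np.stack([(u-s["cx"])/f*z,(v-s["cy"])/f*z,z],-1)
    return (c-s["t"])@s["R"]
def ray(s,u,v,h):
    f=foc(s); R=s["R"]; o=-R.T@s["t"]; d=R.T@np.array([(u-s["cx"])/f,(v-s["cy"])/f,1.])
    return o+d*(h-o[2])/d[2]
def proj(s,X):
    c=s["R"]@np.array(X)+s["t"]; f=foc(s); return c[:2]/c[2]*f+[s["cx"],s["cy"]]
E
python3 - <<'E'
from h import *
for n in("scene","top"):
    s=save(n,f"pics/{n}0.png"); print(n,s["fovy"],s["cx"],s["cy"],-s["R"].T@s["t"],s["R"][2])
print(read_state())
E
```

```text
pics
scene 57.296678832408695 324.2535730330312 238.07801484702958 [-0.08065418 -0.40464162  0.93610336] [ 0.56311014  0.36867    -0.73958732]
top 50.161314998810184 317.74970865492685 240.02462630398153 [ 0.42375868 -0.01298046  1.24020849] [ 0.12621193  0.02740224 -0.99162476]
{'clock': 0.1, 'qpos': array([ 1.21690064e+00,  2.21186319e-01,  1.52749412e+00, -1.07752522e-05,
        1.39466487e+00, -1.26092035e-01]), 'qd': array([-6.45801815e-04,  7.17080271e-05, -2.30948000e-03,  7.88659927e-04,
        8.22883675e-04, -1.07090611e-03]), 'joint_torque': array([ 2.82149442e-03, -4.95947850e+01, -3.88521731e+01,  7.02691404e-02,
        5.15992718e-02, -3.05217270e-05]), 'eef_pos': array([0.14097272, 0.60836919, 0.24352377]), 'tcp_rot': array([ 4.59141179e-04,  7.82890694e-01,  6.22158656e-01, -7.46436932e-04]), 'ft_force': array([ 0.77472259,  0.33193992, -0.44250867]), 'moment': array([-0.04522315, -0.03760513, -0.04648385]), 'gripper_width': 0.08718865120984419}
```

View pics/scene0.png

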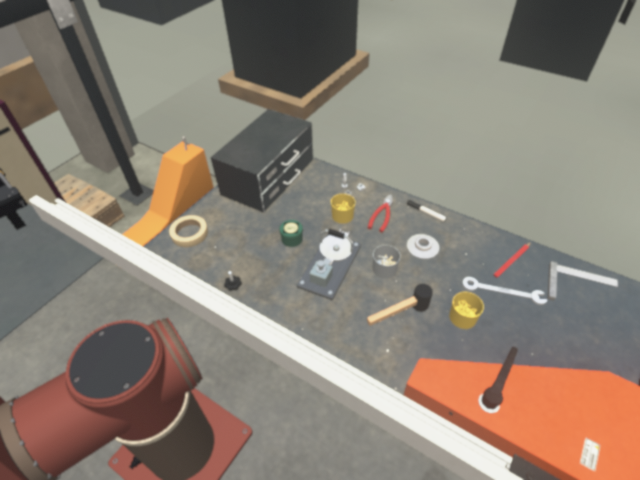

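View pics/top0.png

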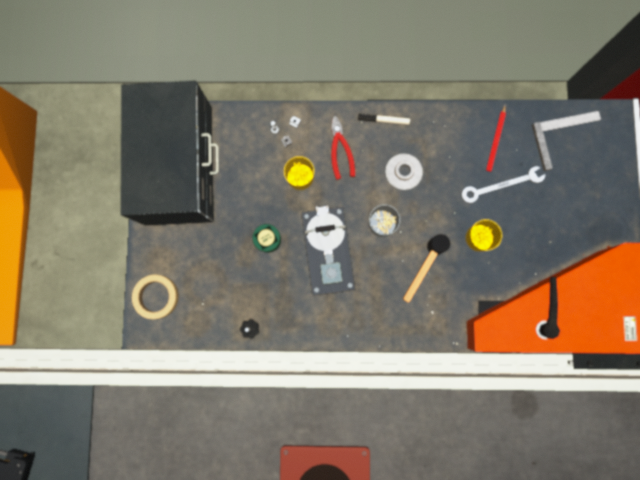

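```bash
python3 - <<'E'
from h import *
s=np.load("pics/top0.npz"); P=pts(s); z=s["range_z"]
for n,u,v in [("plate",312,285),("pinhead",331,272),("dishc",325,232),("sleeve",325,229),("cup",384,221),("tin",266,237),("mallethead",439,244),("handle",420,277),("handleend",408,297),("beam1",300,356),("beam2",300,381),("beam3",600,372),("beam r",30,365),("table",370,300),("orange",600,300),("yc",485,220),("drawer",160,150),("tape",154,280),("lever",553,290),("drawer handle",213,150)]:
    print(n,u,v,P[v,u].round(4),z[v,u])
c=s["img"][190:310,230:470][:,:,::-1]
cv2.imwrite("pics/crop_top.png",cv2.resize(c,None,fx=3.3,fy=3.3,interpolation=cv2.INTER_CUBIC))
t=np.load("pics/scene0.npz")
c=t["img"][210:340,270:450][:,:,::-1]
cv2.imwrite("pics/crop_scene.png",cv2.resize(c,None,fx=4.4,fy=4.4,interpolation=cv2.INTER_CUBIC))
E
```

```text
plate 312 285 [0.4717 0.0338 0.0131] 1.2241682
pinhead 331 272 [ 0.4989 -0.0115  0.0762] 1.1637739
dishc 325 232 [0.5957 0.0032 0.0404] 1.2119346
sleeve 325 229 [0.5949 0.0025 0.0932] 1.1594367
cup 384 221 [ 0.6236 -0.1368  0.0333] 1.2186669
tin 266 237 [0.5815 0.1412 0.0531] 1.201346
mallethead 439 244 [ 0.5649 -0.2581  0.0686] 1.1728959
handle 420 277 [ 0.4907 -0.2183  0.0411] 1.1919442
handleend 408 297 [ 0.4442 -0.1888  0.0477] 1.1802354
beam1 300 356 [0.3074 0.0592 0.0353] 1.182141
beam2 300 381 [0.2584 0.0556 0.0848] 1.126727
beam3 600 372 [ 0.2794 -0.6186  0.0394] 1.1559558
beam r 30 365 [0.2804 0.6896 0.0349] 1.1963327
table 370 300 [ 0.4373 -0.1052 -0.0016] 1.2306013
orange 600 300 [ 0.4402 -0.6103  0.0747] 1.14144
yc 485 220 [ 0.6211 -0.3648  0.0667] 1.1789213
drawer 160 150 [0.7617 0.3676 0.1502] 1.1339852
tape 154 280 [0.4802 0.4081 0.0327] 1.2161026
lever 553 290 [ 0.46   -0.486   0.1266] 1.0959324
drawer handle 213 150 [8.080e-01 2.857e-01 7.000e-04] 1.2857645
```

View pics/crop_top.png

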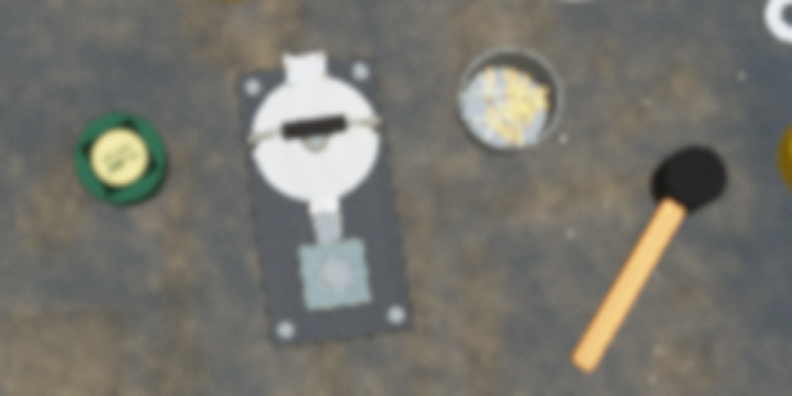

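View pics/crop_scene.png

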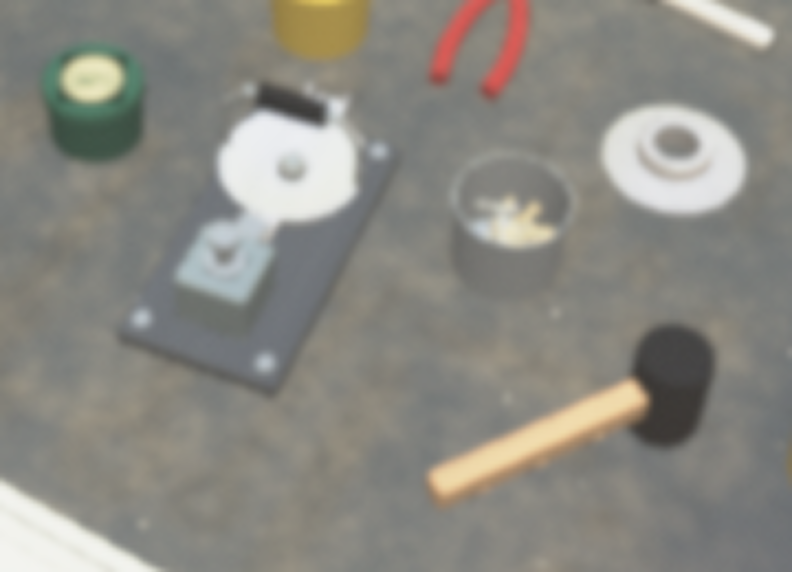

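```bash
cat > m.py <<'E'
from h import *
import sys
def rect(s,mask,h,name,roi):
    u0,u1,v0,v1=roi; m=np.zeros_like(mask,np.uint8); m[v0:v1,u0:u1]=mask[v0:v1,u0:u1]
    n,l,st,ce=cv2.connectedComponentsWithStats(m); 
    if n<2: print(name,"none"); return
    k=1+np.argmax(st[1:,4]); c,_=cv2.findContours((l==k).astype(np.uint8),cv2.RETR_EXTERNAL,cv2.CHAIN_APPROX_NONE)
    W=np.array([ray(s,p[0][0],p[0][1],h)[:2] for p in max(c,key=len)],np.float32)
    (cx,cy),(w,hh),a=cv2.minAreaRect(W); b=cv2.boxPoints(((cx,cy),(w,hh),a))
    (ex,ey),r=cv2.minEnclosingCircle(W)
    e=[b[1]-b[0],b[2]-b[1]]; L=max(e,key=np.linalg.norm)
    print(name,"px",ce[k].round(1),st[k,4],"rect c",np.round([cx,cy],4),"size",np.round(sorted([w,hh]),4),"long dir",round(float(np.degrees(np.arctan2(L[1],L[0]))),1),"circ",np.round([ex,ey,r],4))
    return W
if __name__=="__main__":
    for nm,R in [("top",dict(handle=(395,440,245,305),head=(420,460,228,262),dish=(300,350,195,262),house=(315,350,258,290),sleeve=(312,340,222,238),cup=(364,406,200,242))),
              ("scene",dict(handle=(360,425,285,330),head=(408,440,280,314),dish=(310,365,225,265),house=(305,345,255,285),sleeve=(320,355,220,240),cup=(365,405,238,280)))]:
        s=np.load(f"pics/{nm}0.npz"); hsv=cv2.cvtColor(s["img"],cv2.COLOR_RGB2HSV); H,S,V=[hsv[...,i].astype(int) for i in range(3)]
        P=pts(s)
        print(nm)
        rect(s,(S>70)&(H>8)&(H<25)&(V>150),.044,"handle",R["handle"])
        rect(s,(V<48),.064,"head",R["head"])
        rect(s,(S<40)&(V>185),.034,"dish",R["dish"])
        rect(s,(V<70),.095,"sleeve",R["sleeve"])
        rect(s,(abs(P[...,2]-.050)<.015)&(P[...,2]>.03),.050,"house-depth",R["house"])
        rect(s,(P[...,2]>.068),.078,"pin-depth",R["house"])
        q=P[R["house"][2]:R["house"][3],R["house"][0]:R["house"][1],2]
        print("house heights",np.percentile(q,[5,25,50,75,90,97]).round(3))
        rect(s,(P[...,2]>.05),.061,"cup-depth",R["cup"])
        rect(s,(P[...,2]>.06),.064,"head-depth",R["head"])
        for k,h in (("head",.056),):
            u0,u1,v0,v1=R[k]; q=P[v0:v1,u0:u1]; q=q[(q[...,2]>h)]; print(k,"depth med",np.median(q,0).round(4))
E
python3 m.py
```

```text
top
handle px [419.7 276.5] 488 rect c [ 0.4926 -0.2178] size [0.0198 0.1352] long dir -31.0 circ [ 0.4932 -0.2168  0.0677]
head px [438.5 243.6] 266 rect c [ 0.565  -0.2571] size [0.0367 0.0493] long dir -60.1 circ [ 0.5654 -0.2568  0.025 ]
dish px [325. 232.] 1093 rect c [0.5958 0.0045] size [0.0888 0.1169] long dir -26.2 circ [0.5925 0.0047 0.067 ]
sleeve px [324.7 228.3] 47 rect c [0.5964 0.0026] size [0.0064 0.0367] long dir -80.2 circ [0.5958 0.0025 0.0185]
house-depth px [330.4 272.1] 385 rect c [ 0.5043 -0.0096] size [0.0459 0.0605] long dir 8.2 circ [ 0.5019 -0.0094  0.0336]
pin-depth px [330.6 272.4] 58 rect c [ 0.4976 -0.0092] size [0.0159 0.0181] long dir -89.7 circ [ 0.4977 -0.01    0.0101]
house heights [0.01  0.012 0.015 0.052 0.056 0.078]
cup-depth px [385.2 218.1] 137 rect c [ 0.6215 -0.1339] size [0.0691 0.0698] long dir -45.4 circ [ 0.6203 -0.1339  0.0371]
head-depth px [440.2 243.6] 274 rect c [ 0.5666 -0.2625] size [0.0393 0.0437] long dir -89.8 circ [ 0.5659 -0.2631  0.0232]
head depth med [ 0.5654 -0.2611  0.0643]
scene
handle px [391.4 310.4] 443 rect c [ 0.48
[... 207 characters left out ...]
 px [335.1 233.4] 30 rect c [ 0.5882 -0.0013] size [0.0076 0.0343] long dir -82.9 circ [ 0.5866 -0.0015  0.0173]
house-depth px [321.7 271.1] 313 rect c [ 0.5016 -0.0153] size [0.0498 0.0708] long dir 10.2 circ [ 0.4997 -0.0174  0.0377]
pin-depth px [320.6 263.9] 46 rect c [ 0.4936 -0.0159] size [0.0177 0.0193] long dir 31.7 circ [ 0.4942 -0.0168  0.0109]
house heights [-0.003  0.008  0.012  0.042  0.051  0.073]
cup-depth px [386.7 255.5] 142 rect c [ 0.617  -0.1382] size [0.0697 0.0748] long dir 12.7 circ [ 0.6143 -0.1361  0.0408]
head-depth px [423.4 290.7] 144 rect c [ 0.5632 -0.2662] size [0.0388 0.043 ] long dir 3.6 circ [ 0.5632 -0.2651  0.0218]
head depth med [ 0.5638 -0.2654  0.0608]
```

```bash
python3 - <<'E'
from h import *
s=np.load("pics/top0.npz")
p=[ray(s,230+u/3.3-.35,190+v/3.3-.35,.012)[:2] for u,v in [(253,88),(361,71),(286,330),(397,314)]]
p=np.array(p);print(p.round(4)); 
for a,b in((2,0),(3,1),(1,0),(3,2)):
    d=p[b]-p[a]; print(np.linalg.norm(d).round(4),np.degrees(np.arctan2(d[1],d[0])).round(2))
P=pts(s)
for u in(100,300,500):
    print([ (v,*P[v,u,[0,2]].round(3)) for v in range(345,392,4)])
from scipy.spatial.transform import Rotation as Ro
st=read_state(); q=st["tcp_rot"]; R=Ro.from_quat(q[[1,2,3,0]]).as_matrix(); print(R.round(4))
tgt=np.array([.525,-.2376,.245]); print((R.T@(tgt-st["eef_pos"])*1000).round(1))
E
```

```text
[[ 0.6381  0.0492]
 [ 0.651  -0.0303]
 [ 0.4607  0.0235]
 [ 0.4728 -0.0567]]
0.1792 8.26
0.1802 8.43
0.0805 99.24
0.0811 98.56
[(345, np.float64(0.256), np.float64(-0.872)), (349, np.float64(0.316), np.float64(0.007)), (353, np.float64(0.31), np.float64(0.038)), (357, np.float64(0.299), np.float64(0.023)), (361, np.float64(0.291), np.float64(0.033)), (365, np.float64(0.283), np.float64(0.038)), (369, np.float64(0.273), np.float64(0.037)), (373, np.float64(0.27), np.float64(0.079)), (377, np.float64(0.262), np.float64(0.086)), (381, np.float64(0.253), np.float64(0.085)), (385, np.float64(0.232), np.float64(0.001)), (389, np.float64(0.224), np.float64(0.009))]
[(345, np.float64(0.329), np.float64(-0.003)), (349, np.float64(0.32), np.float64(-0.001)), (353, np.float64(0.314), np.float64(0.037)), (357, np.float64(0.305), np.float64(0.038)), (361, np.float64(0.295), np.float64(0.022)), (365, np.float64(0.287), np.float64(0.038)), (369, np.float64(0.278), np.float64(0.036)), (373, np.float64(0.272), np.float64(0.059)), (377, np.float64(0.267), np.float64(0.085)), (381, np.float64(0.258), np.float64(0.085)), (385, np.float64(0.25), np.float64(0.083)), (389, np.float64(0.228), np.float64(0.001))]
[(345, np.float64(0.34), np.float64(0.08)), (349, np.float64(0.331), np.float64(0.077)), (353, np.float64(0.317), np.float64(0.01)), (357, np.float64(0.31), np.float64(0.035)), (361, np.float64(0.3), np.float64(0.024)), (365, np.float64(0.292), np.float64(0.032)), (369, np.float64(0.283), np.float64(0.035)), (373, np.float64(0.275), np.float64(0.039)), (377, np.float64(0.271), np.float64(0.082)), (381, np.float64(0.264), np.float64(0.089)), (385, np.float64(0.255), np.float64(0.083)), (389, np.float64(0.247), np.float64(0.089))]
[[ 2.258e-01  9.742e-01 -6.000e-04]
 [ 9.742e-01 -2.258e-01 -1.600e-03]
 [-1.700e-03 -2.000e-04 -1.000e+00]]
[-7.374e+02  5.652e+02 -3.000e-01]
```

Request:
{"op": "jog_arm", "data": {"deltas": [-31,24,0,0,0,2,87,-62,48,0,0,0,4,87,-93,72,0,0,0,6,87,-124,96,0,0,0,8,87,-155,120,0,0,0,10,87,-186,144,0,0,0,12,87,-217,168,0,0,0,14,87,-248,192,0,0,0,16,87]}}

```text
clock: 0.77
eef_pos: [0.272, 0.3216, 0.2435]
tcp_rot: [0.001, 0.862, 0.507, -0.001]
ft_force: [1.0, -0.1, 0.0]
gripper_width: 0.0869
```

Request:
{"op": "jog_arm", "data": {"deltas": [-24,32,0,0,0,0,87,-48,64,0,0,0,0,87,-72,97,0,0,0,1,87,-96,129,0,0,0,1,87,-120,161,0,0,0,2,87,-144,193,0,0,0,2,87,-168,226,0,0,0,2,87,-192,258,0,0,0,2,87]}}

```text
clock: 1.43
eef_pos: [0.4042, 0.0263, 0.244]
tcp_rot: [0.001, 0.871, 0.491, -0.001]
ft_force: [1.0, 0.7, 0.7]
gripper_width: 0.0871
```

Request:
{"op": "jog_arm", "data": {"deltas": [-23,34,0,0,0,0,87,-46,68,0,0,0,0,87,-69,102,10,0,0,0,87,-92,136,30,0,0,0,87,-116,171,50,0,0,0,87,-140,206,70,0,0,0,87,-163,240,90,0,0,0,87,-163,240,105,0,0,0,87]}}

```text
clock: 2.1
eef_pos: [0.527, -0.242, 0.1394]
tcp_rot: [0.003, 0.871, 0.49, -0.0]
ft_force: [-0.0, 0.6, 0.5]
gripper_width: 0.0871
```

```bash
python3 - <<'E'
from h import *
for n in("top","scene"):
    s=save(n,f"pics/{n}1.png")
    for nm,X in (("grip",[.525,-.2376,.034]),("head",[.566,-.262,.064]),("tcp",read_state()["eef_pos"])): print(n,nm,proj(s,X).round(1))
    c=s["img"][200:330,340:520][:,:,::-1]
    cv2.imwrite(f"pics/c_{n}1.png",cv2.resize(c,None,fx=4.4,fy=4.4,interpolation=cv2.INTER_CUBIC))
print(read_state()["eef_pos"])
E
```

```text
top grip [427.5 262.6]
top head [440.3 243.8]
top tcp [438. 259.]
scene grip [404.4 304.1]
scene head [422.5 289.5]
scene tcp [410.  280.1]
[ 0.52320122 -0.2389641   0.13410817]
```

View pics/c_top1.png

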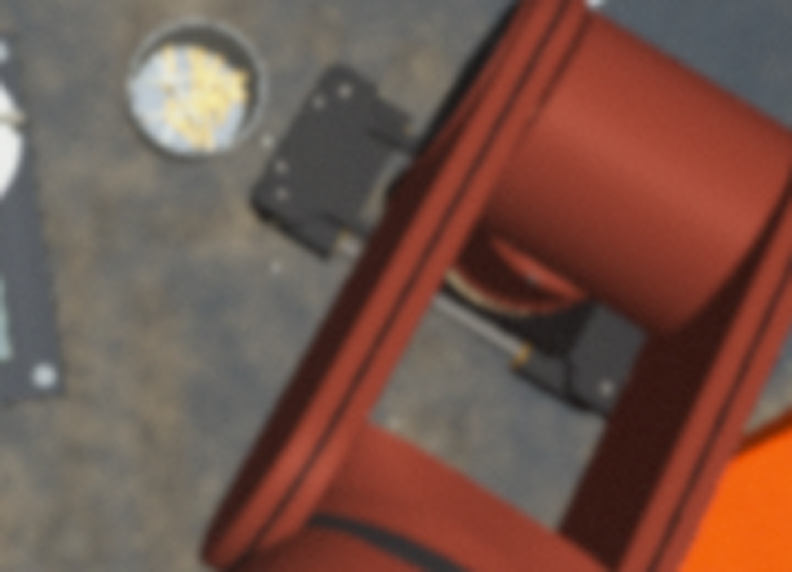

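View pics/c_scene1.png

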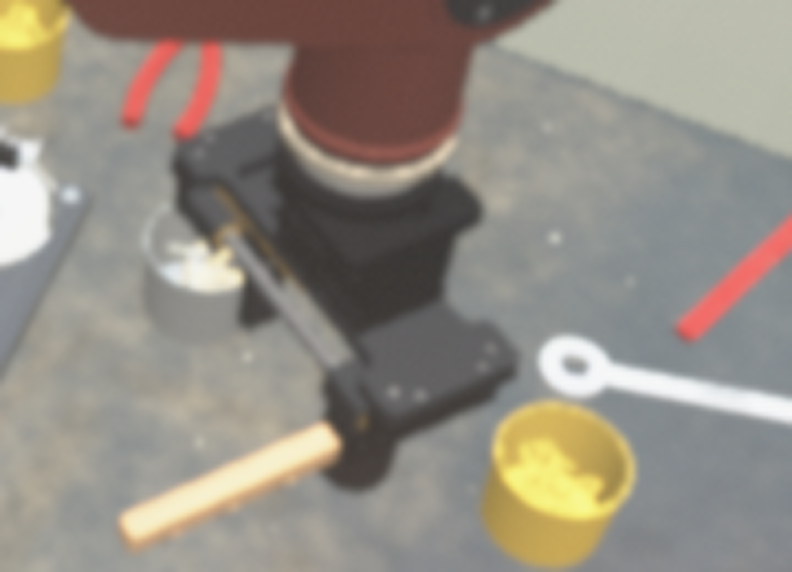

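Request:
{"op": "jog_arm", "data": {"deltas": [0,0,30,0,0,0,87,0,0,60,0,0,0,60,0,0,85,0,0,0,45,0,0,97,0,0,0,40,0,0,97,0,0,0,40], "squeeze": 50}}

```text
clock: 2.62
eef_pos: [0.5202, -0.2367, 0.0343]
tcp_rot: [-0.005, 0.872, 0.49, -0.004]
ft_force: [-0.7, 1.0, -0.5]
gripper_width: 0.0685
```

```bash
python3 - <<'E'
from h import *
st=read_state(); print(st["eef_pos"],st["tcp_rot"],st["ft_force"],st["gripper_width"])
E
```

```text
[ 0.52020445 -0.23674382  0.03427373] [-0.00530052  0.87155256  0.49025682 -0.00403446] [-0.70884521  1.04544473 -0.50630006] 0.06847515793657445
```

Request:
{"op": "jog_arm", "data": {"deltas": [0,3,-2,0,0,0,40,0,3,-2,0,0,0,40,0,3,-2,0,0,0,30]}}

```text
clock: 2.87
eef_pos: [0.5244, -0.2391, 0.0386]
tcp_rot: [-0.004, 0.871, 0.49, -0.003]
ft_force: [0.2, -0.3, -0.3]
gripper_width: 0.0483
```

```bash
cat > st.py <<'E'
from h import *
from scipy.spatial.transform import Rotation as Ro
st=read_state(); q=st["tcp_rot"]; R=Ro.from_quat(q[[1,2,3,0]]).as_matrix()
print("t",st["clock"],"pos",st["eef_pos"].round(4),"F",st["ft_force"].round(2),"M",st["moment"].round(2),"w",round(st["gripper_width"],4),"q",st["qpos"].round(2))
print("zaxis",R[:,2].round(4),"yaw",np.degrees(np.arctan2(R[1,0],R[0,0])).round(2),"x-tilt",R[2,0].round(4),"y-tilt",R[2,1].round(4))
# rotvec (tool frame) to level, keeping yaw
ps=np.arctan2(R[1,0],R[0,0]); D=np.array([[np.cos(ps),np.sin(ps),0],[np.sin(ps),-np.cos(ps),0],[0,0,-1]])
print("level rotvec deg",np.degrees(Ro.from_matrix(R.T@D).as_rotvec()).round(2))
import sys
if len(sys.argv)>3:
    t=np.array([float(a) for a in sys.argv[1:4]]); print("delta mm tool",(R.T@(t-st["eef_pos"])*1000).round(1))
E
python3 st.py .5235 -.239 .037
```

```text
t 2.8667 pos [ 0.5244 -0.2391  0.0386] F [ 0.16 -0.31 -0.26] M [-0.02  0.05 -0.03] w 0.0483 q [-0.56  0.35  1.79 -0.    1.01 -1.59]
zaxis [-0.009   0.0033 -1.    ] yaw 58.73 x-tilt -0.0019 y-tilt -0.0094
level rotvec deg [-0.54  0.11 -0.  ]
delta mm tool [-0.4 -0.8  1.6]
```

Request:
{"op": "jog_arm", "data": {"deltas": [0,0,1,-0.5,0,0,30,0,0,1,-0.5,0,0,10,0,0,1,-0.5,0,0,0,0,0,1,-0.5,0,0,0,0,0,1,-0.5,0,0,0,0,0,1,-0.5,0,0,0,0,0,1,-0.5,0,0,0], "squeeze": 55}}

```text
clock: 3.45
eef_pos: [0.5245, -0.2391, 0.0378]
tcp_rot: [0.0, 0.872, 0.49, -0.001]
ft_force: [-0.6, 0.6, 2.1]
gripper_width: 0.0153
```

```bash
python3 st.py .5235 -.239 .037
```

```text
t 3.45 pos [ 0.5245 -0.2391  0.0378] F [-0.65  0.65  2.08] M [ 0.1   0.09 -0.01] w 0.0153 q [-0.56  0.34  1.8  -0.    1.   -1.59]
zaxis [-0.0014 -0.0012 -1.    ] yaw 58.73 x-tilt -0.0018 y-tilt -0.0006
level rotvec deg [-0.03  0.1  -0.  ]
delta mm tool [-0.4 -0.9  0.8]
```

Request:
{"op": "jog_arm", "data": {"deltas": [0,0,-10,0,0,0,0,0,0,-30,0,0,0,0,0,0,-50,0,0,0,0,0,0,-70,0,0,0,0,0,0,-90,0,0,0,0,0,0,-105,0,0,0,0,0,0,-105,0,0,0,0]}}

```text
clock: 4.03
eef_pos: [0.5265, -0.2401, 0.1469]
tcp_rot: [0.003, 0.871, 0.49, 0.0]
ft_force: [0.6, -0.5, -2.6]
gripper_width: 0.0155
```

```bash
python3 st.py .456 .012 .142; python3 - <<'E'
from h import *
s=save("scene","pics/scene2.png"); c=s["img"][200:330,340:520][:,:,::-1]
cv2.imwrite(f"pics/c_scene2.png",cv2.resize(c,None,fx=4.4,fy=4.4,interpolation=cv2.INTER_CUBIC))
E
```

```text
t 4.0333 pos [ 0.5265 -0.2401  0.1469] F [ 0.64 -0.51 -2.55] M [-0.01  0.1  -0.  ] w 0.0155 q [-0.56  0.2   1.75 -0.    1.19 -1.59]
zaxis [ 0.0035 -0.0045 -1.    ] yaw 58.74 x-tilt -0.002 y-tilt 0.0053
level rotvec deg [0.31 0.11 0.  ]
delta mm tool [ 178.9 -191.1    3.5]
```

View pics/c_scene2.png

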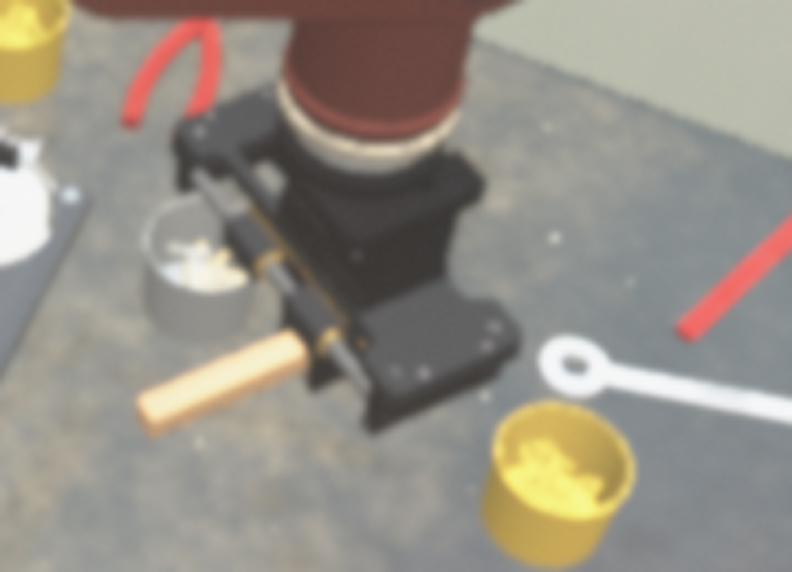

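Request:
{"op": "jog_arm", "data": {"deltas": [15,-16,0,0,0,0,0,45,-48,0,0,0,0,0,75,-80,0,0,0,0,0,105,-112,0,0,0,0,0,135,-144,0,0,0,0,0,165,-176,0,0.3,0,0,0,179,-191,0,0.3,0,0,0,179,-191,0,0.3,0,0,0]}}

```text
clock: 4.75
eef_pos: [0.4518, 0.0175, 0.1416]
tcp_rot: [-0.003, 0.87, 0.492, -0.003]
ft_force: [0.5, 0.1, -1.9]
gripper_width: 0.0152
```

```bash
python3 st.py .456 .012 .142; python3 - <<'E'
from h import *
for n,(a,b,c,d) in (("scene",(200,330,250,430)),("top",(200,330,250,430))):
    s=save(n,f"pics/{n}3.png"); i=s["img"][a:b,c:d][:,:,::-1]
    cv2.imwrite(f"pics/c_{n}3.png",cv2.resize(i,None,fx=4.4,fy=4.4,interpolation=cv2.INTER_CUBIC))
E
```

```text
t 4.75 pos [0.4518 0.0175 0.1416] F [ 0.45  0.12 -1.87] M [0.07 0.09 0.02] w 0.0152 q [-0.14 -0.09  2.06  0.    1.18 -1.17]
zaxis [-0.008   0.0025 -1.    ] yaw 58.97 x-tilt -0.0019 y-tilt -0.0082
level rotvec deg [-0.47  0.11 -0.  ]
delta mm tool [-2.5  6.4 -0.5]
```

View pics/c_scene3.png

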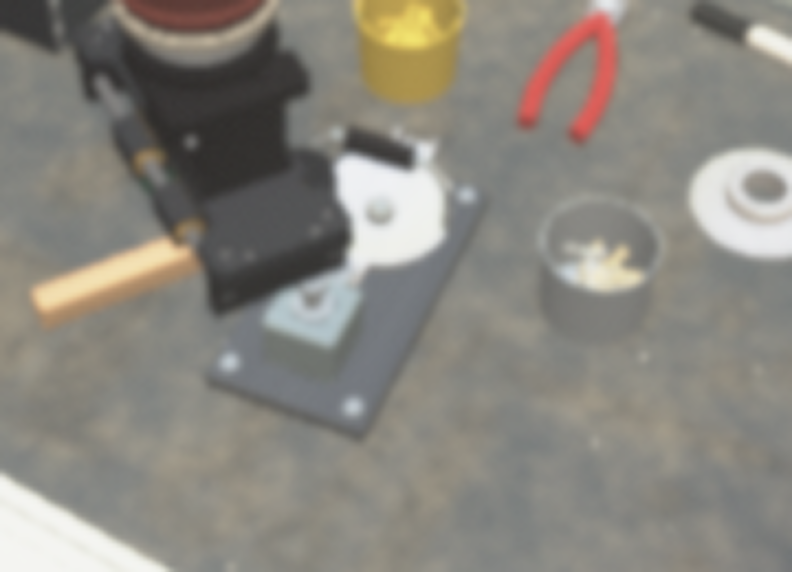

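View pics/c_top3.png

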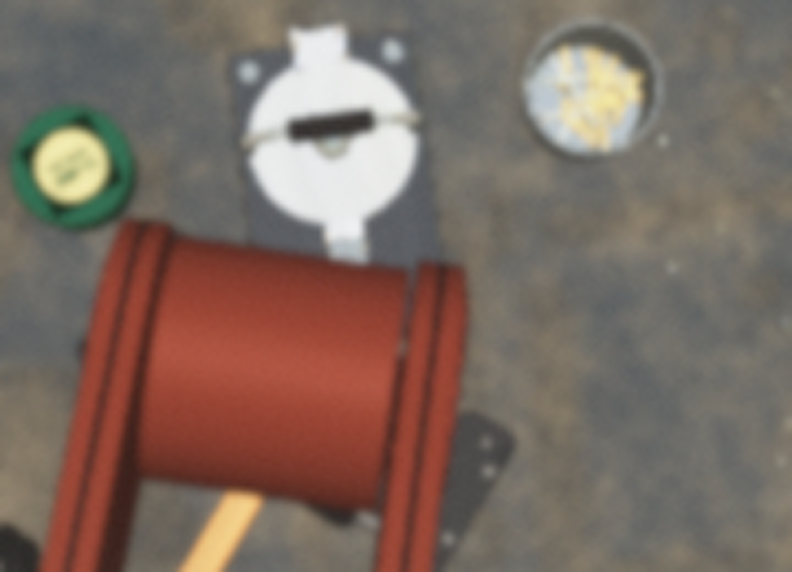

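```bash
cat > hd.py <<'E'
from m import *
def handle(s,h,roi):
    hsv=cv2.cvtColor(s["img"],cv2.COLOR_RGB2HSV); H,S,V=[hsv[...,i].astype(int) for i in range(3)]
    m=(S>70)&(H>8)&(H<25)&(V>150)
    W=rect(s,m,h,"handle",roi); P=pts(s); u0,u1,v0,v1=roi
    mm=m[v0:v1,u0:u1]; q=P[v0:v1,u0:u1][cv2.erode(mm.astype(np.uint8),np.ones((3,3)))>0]; q=q[(q[:,2]>.0)]
    d=np.array([.857,-.515]); t=q[:,:2]@d; print("n",len(q),"z med",np.median(q[:,2]).round(4),"slope",np.polyfit(t,q[:,2],1).round(4))
    t=W@d; print("along min/max",t.min().round(4),t.max().round(4),"end mean",W[t<t.min()+.008].mean(0).round(4))
if __name__=="__main__":
    t=np.load("pics/top0.npz"); handle(t,.044,(395,440,245,305))
    s=np.load("pics/scene0.npz"); handle(s,.044,(360,425,285,330))
    s=np.load("pics/scene3.npz"); handle(s,.148,(250,300,240,280))
    s=np.load("pics/top3.npz"); handle(s,.148,(280,315,305,360))
E
python3 hd.py
```

```text
handle px [419.7 276.5] 488 rect c [ 0.4926 -0.2178] size [0.0198 0.1352] long dir -31.0 circ [ 0.4932 -0.2168  0.0677]
n 320 z med 0.0448 slope [-0.4267  0.2759]
along min/max 0.4668 0.6019 end mean [ 0.4367 -0.1853]
handle px [391.4 310.4] 443 rect c [ 0.4878 -0.2222] size [0.0228 0.1364] long dir -30.8 circ [ 0.4874 -0.2228  0.0683]
n 239 z med 0.0404 slope [-0.0026  0.0415]
along min/max 0.4643 0.6007 end mean [ 0.4314 -0.189 ]
handle px [275.  263.9] 288 rect c [0.3942 0.0421] size [0.0278 0.0867] long dir -31.4 circ [0.3938 0.0418 0.0437]
n 117 z med 0.1421 slope [-0.0243  0.1491]
along min/max 0.2728 0.3595 end mean [0.3591 0.0628]
handle px [299.1 322.9] 241 rect c [0.3873 0.0552] size [0.0197 0.0572] long dir -31.4 circ [0.3875 0.0553 0.029 ]
n 157 z med 0.1499 slope [-0.0134  0.1541]
along min/max 0.2749 0.3321 end mean [0.3655 0.0692]
```

View pics/top3.png

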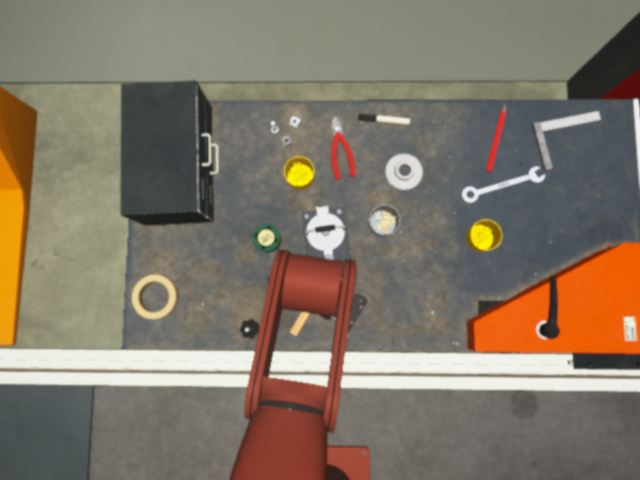

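Request:
{"op": "jog_arm", "data": {"deltas": [-0.5,4,0,-0.5,0,0,0,-0.5,4,5,-0.5,0,0,0,-0.5,4,12,-0.5,0,0,0,-0.5,4,18,-0.5,0,0,0,-0.5,4,20,-0.5,0,0,0,-0.5,4,20,-0.5,0,0,0], "squeeze": 60}}

```text
clock: 5.35
eef_pos: [0.4562, 0.0108, 0.1211]
tcp_rot: [0.002, 0.871, 0.491, -0.001]
ft_force: [-0.7, -0.2, -2.8]
gripper_width: 0.0152
```

```bash
python3 st.py .4548 .015 .122; python3 - <<'E'
from h import *
for n,(a,b,c,d) in (("scene",(200,330,250,430)),):
    s=save(n,f"pics/{n}4.png"); i=s["img"][a:b,c:d][:,:,::-1]
    cv2.imwrite(f"pics/c_{n}4.png",cv2.resize(i,None,fx=4.4,fy=4.4,interpolation=cv2.INTER_CUBIC))
E
```

```text
t 5.35 pos [0.4562 0.0108 0.1211] F [-0.72 -0.24 -2.77] M [-0.01  0.09 -0.05] w 0.0152 q [-0.15 -0.06  2.07 -0.01  1.13 -1.17]
zaxis [-2.0e-04 -4.6e-03 -1.0e+00] yaw 58.85 x-tilt -0.004 y-tilt 0.0022
level rotvec deg [0.13 0.23 0.  ]
delta mm tool [ 2.9 -3.4 -0.9]
```

View pics/c_scene4.png

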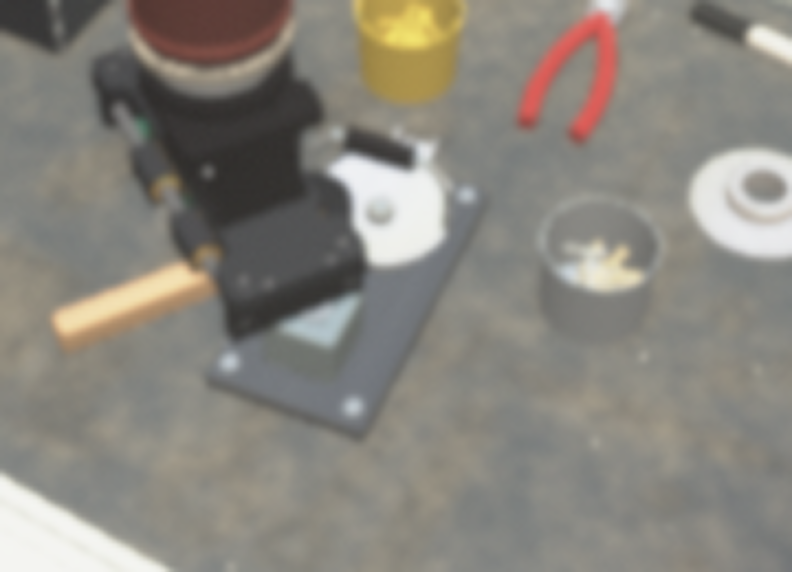

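Request:
{"op": "jog_arm", "data": {"deltas": [2,-2,2,0,0,0,0,2,-2,4,0,0,0,0,2,-2,6,0,0,0,0,2,-2,8,0,0,0,0,2,-2,10,0,0,0,0,2,-2,10,0,0,0,0]}}

```text
clock: 5.9
eef_pos: [0.456, 0.0137, 0.112]
tcp_rot: [0.002, 0.871, 0.492, -0.001]
ft_force: [-3.4, 0.8, 2.9]
gripper_width: 0.015
```

```bash
python3 st.py .4548 .015 .100
```

```text
t 5.9 pos [0.456  0.0137 0.112 ] F [-3.4   0.77  2.93] M [0.16 0.39 0.01] w 0.015 q [-0.14 -0.05  2.08 -0.    1.11 -1.17]
zaxis [ 9.0e-04 -4.6e-03 -1.0e+00] yaw 58.88 x-tilt -0.0035 y-tilt 0.0031
level rotvec deg [0.18 0.2  0.  ]
delta mm tool [ 0.5 -1.7 12. ]
```

Request:
{"op": "jog_arm", "data": {"deltas": [0,0,2,0,0,0,0,0,0,4,0,0,0,0,0,0,6,0,0,0,0,0,0,8,0,0,0,0,0,0,10,0,0,0,0]}}

```text
clock: 6.32
eef_pos: [0.4559, 0.0137, 0.1014]
tcp_rot: [0.002, 0.871, 0.491, -0.001]
ft_force: [-0.8, -0.0, -2.6]
gripper_width: 0.0152
```

```bash
python3 st.py .4548 .015 .100
```

```text
t 6.3167 pos [0.4559 0.0137 0.1014] F [-0.84 -0.02 -2.59] M [ 0.03  0.14 -0.04] w 0.0152 q [-0.14 -0.03  2.08 -0.01  1.09 -1.17]
zaxis [ 6.0e-04 -4.6e-03 -1.0e+00] yaw 58.87 x-tilt -0.0036 y-tilt 0.0029
level rotvec deg [0.17 0.21 0.  ]
delta mm tool [ 0.6 -1.6  1.4]
```

Request:
{"op": "jog_arm", "data": {"deltas": [0,0,-10,0,0,0,0,0,0,-25,0,0,0,0,0,0,-40,0,0,0,0,0,0,-45,0,0,0,0]}}

```text
clock: 6.65
eef_pos: [0.4574, 0.0136, 0.1491]
tcp_rot: [0.003, 0.871, 0.491, 0.001]
ft_force: [0.7, -0.5, -1.7]
gripper_width: 0.0155
```

```bash
python3 st.py .524 -.239 .145; python3 - <<'E'
from h import *
for n,(a,b,c,d) in (("scene",(200,330,250,430)),):
    s=save(n,f"pics/{n}5.png"); i=s["img"][a:b,c:d][:,:,::-1]
    cv2.imwrite(f"pics/c_{n}5.png",cv2.resize(i,None,fx=4.4,fy=4.4,interpolation=cv2.INTER_CUBIC))
E
```

```text
t 6.65 pos [0.4574 0.0136 0.1491] F [ 0.73 -0.48 -1.69] M [0.06 0.05 0.02] w 0.0155 q [-0.14 -0.1   2.05 -0.    1.19 -1.17]
zaxis [ 0.0044 -0.0051 -1.    ] yaw 58.88 x-tilt -0.0021 y-tilt 0.0064
level rotvec deg [0.37 0.12 0.  ]
delta mm tool [-181.8  187.6    5.7]
```

View pics/c_scene5.png

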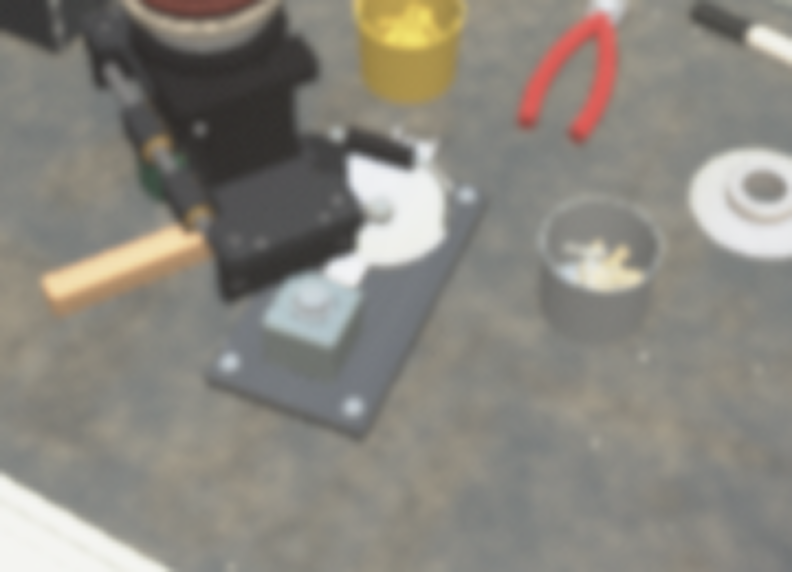

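Request:
{"op": "jog_arm", "data": {"deltas": [-15,16,0,0,0,0,0,-45,47,0,0,0,0,0,-75,78,0,0,0,0,0,-105,109,0,0,0,0,0,-135,140,0,0,0,0,0,-165,171,0,0,0,0,0,-181,187,0,0.3,0,0,0,-181,187,0,0.3,0,0,0]}}

```text
clock: 7.37
eef_pos: [0.5249, -0.244, 0.1508]
tcp_rot: [0.003, 0.872, 0.49, -0.001]
ft_force: [-1.1, 0.2, -1.8]
gripper_width: 0.0156
```

```bash
python3 st.py .524 -.239 .145; python3 - <<'E'
from hd import *
s=save("scene","pics/scene6.png"); handle(s,.153,(330,420,240,320)); i=s["img"][200:330,340:520][:,:,::-1]
cv2.imwrite(f"pics/c_scene6.png",cv2.resize(i,None,fx=4.4,fy=4.4,interpolation=cv2.INTER_CUBIC))
s=save("top","pics/top6.png"); handle(s,.153,(380,460,240,330))
E
```

```text
t 7.3667 pos [ 0.5249 -0.244   0.1508] F [-1.09  0.21 -1.81] M [ 0.02  0.11 -0.01] w 0.0156 q [-0.57  0.19  1.74 -0.    1.2  -1.59]
zaxis [ 0.0019 -0.0057 -1.    ] yaw 58.62 x-tilt -0.0039 y-tilt 0.0046
level rotvec deg [0.26 0.22 0.  ]
delta mm tool [ 3.8 -3.4  5.8]
handle px [393.  288.5] 180 rect c [ 0.4722 -0.217 ] size [0.0249 0.0984] long dir -29.3 circ [ 0.4734 -0.2148  0.0497]
n 46 z med 0.1486 slope [0.0016 0.1476]
along min/max 0.4674 0.5653 end mean [ 0.4337 -0.1938]
handle none
  return _methods._mean(a, axis=axis, dtype=dtype,
  ret = ret.dtype.type(ret / rcount)
Traceback (most recent call last):
  File "hd.py", line 7, in handle
    d=np.array([.857,-.515]); t=q[:,:2]@d; print("n",len(q),"z med",np.median(q[:,2]).round(4),"slope",np.polyfit(t,q[:,2],1).round(4))
                                                                                                       ~~~~~~~~~~^^^^^^^^^^^^
TypeError: expected non-empty vector for x
```

View pics/c_scene6.png

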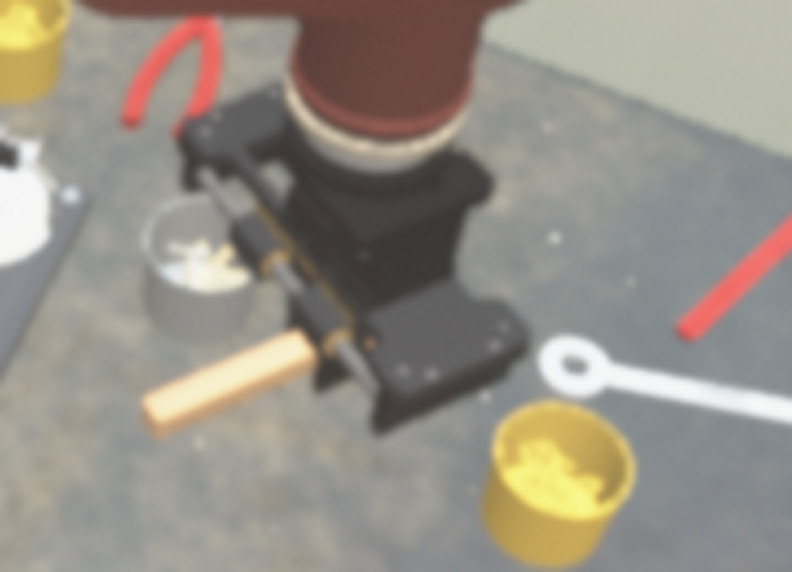

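Request:
{"op": "jog_arm", "data": {"deltas": [2,-2,15,0.2,0.2,0,0,3,-3,40,0.2,0.2,0,0,3,-3,65,0.2,0.2,0,0,3,-3,88,0.2,0.2,0,0,3,-3,103,0.2,0.2,0,0,3,-3,105,0.2,0.2,0,0,3,-3,105,0.2,0.2,0,0]}}

```text
clock: 8.05
eef_pos: [0.5209, -0.2325, 0.0428]
tcp_rot: [-0.004, 0.871, 0.491, -0.001]
ft_force: [1.0, 0.4, -3.2]
gripper_width: 0.0154
```

```bash
python3 st.py .524 -.239 .0378
```

```text
t 8.05 pos [ 0.5209 -0.2325  0.0428] F [ 0.98  0.42 -3.25] M [-0.01  0.08 -0.03] w 0.0154 q [-0.56  0.33  1.81  0.    1.01 -1.59]
zaxis [-0.0055  0.0059 -1.    ] yaw 58.82 x-tilt 0.0022 y-tilt -0.0078
level rotvec deg [-0.45 -0.13  0.  ]
delta mm tool [-4.   6.   4.9]
```

Request:
{"op": "jog_arm", "data": {"deltas": [-2,3,1,-0.4,-0.1,0,0,-2,3,2.5,-0.4,-0.1,0,0,-2,3,4,-0.4,-0.1,0,0,-2,3,5,-0.4,-0.1,0,0,-2,3,5,-0.4,-0.1,0,0,-2,3,5,-0.4,-0.1,0,0]}}

```text
clock: 8.55
eef_pos: [0.5227, -0.236, 0.0381]
tcp_rot: [-0.0, 0.871, 0.491, 0.0]
ft_force: [-0.7, -0.2, -3.3]
gripper_width: 0.0155
```

```bash
python3 st.py .524 -.239 .0378
```

```text
t 8.55 pos [ 0.5227 -0.236   0.0381] F [-0.69 -0.19 -3.35] M [0.06 0.06 0.03] w 0.0155 q [-0.56  0.34  1.81  0.    1.   -1.59]
zaxis [ 2.e-04  5.e-04 -1.e+00] yaw 58.81 x-tilt 0.0006 y-tilt -0.0001
level rotvec deg [-0.01 -0.03  0.  ]
delta mm tool [-1.9  2.7  0.3]
```

Not yet bearing; go 1 mm more, then release.

Request:
{"op": "jog_arm", "data": {"deltas": [0,0,0.5,0,0,0,0,0,0,1,0,0,0,0,0,0,1.3,0,0,0,0,0,0,1.3,0,0,0,0]}}

```text
clock: 8.88
eef_pos: [0.5228, -0.2361, 0.0378]
tcp_rot: [-0.0, 0.871, 0.491, 0.0]
ft_force: [-4.3, 2.9, 5.6]
gripper_width: 0.0154
```

```bash
python3 st.py .524 -.239 .0378
```

```text
t 8.8833 pos [ 0.5228 -0.2361  0.0378] F [-4.33  2.87  5.63] M [0.33 0.57 0.01] w 0.0154 q [-0.56  0.34  1.81  0.    1.   -1.59]
zaxis [ 2.e-04  4.e-04 -1.e+00] yaw 58.82 x-tilt 0.0005 y-tilt -0.0001
level rotvec deg [-0.   -0.03  0.  ]
delta mm tool [-1.9  2.5 -0. ]
```

Request:
{"op": "jog_arm", "data": {"deltas": [0,0,0,0,0,0,10,0,0,0,0,0,0,25,0,0,0,0,0,0,45,0,0,0,0,0,0,50,0,0,0,0,0,0,50,0,0,0,0,0,0,50]}}

```text
clock: 9.38
eef_pos: [0.5229, -0.2362, 0.0378]
tcp_rot: [-0.0, 0.871, 0.491, 0.0]
ft_force: [-1.0, -0.2, 0.5]
gripper_width: 0.0411
```

```bash
python3 st.py .524 -.239 .0378
```

```text
t 9.3833 pos [ 0.5229 -0.2362  0.0378] F [-0.99 -0.21  0.52] M [-0.03  0.02 -0.02] w 0.0411 q [-0.56  0.34  1.81  0.    1.   -1.59]
zaxis [ 4.e-04  3.e-04 -1.e+00] yaw 58.82 x-tilt 0.0005 y-tilt 0.0002
level rotvec deg [ 0.01 -0.03 -0.  ]
delta mm tool [-1.9  2.4  0. ]
```

Request:
{"op": "jog_arm", "data": {"deltas": [0,0,-15,0,0,0,50,0,0,-45,0,0,0,50,0,0,-80,0,0,0,50,0,0,-115,0,0,0,50,0,0,-140,0,0,0,50,0,0,-150,0,0,0,50,0,0,-150,0,0,0,50]}}

```text
clock: 9.97
eef_pos: [0.5246, -0.2373, 0.1912]
tcp_rot: [0.003, 0.871, 0.491, 0.002]
ft_force: [0.6, -0.6, -0.4]
gripper_width: 0.0501
```

```bash
cat > ball.py <<'E'
from m import *
def go(k,R={"top":(300,350,195,262),"scene":(310,365,225,265)},SL={"top":(312,340,222,238),"scene":(320,355,220,240)}):
  for nm in("top","scene"):
    s=save(nm,f"pics/{nm}{k}.png"); hsv=cv2.cvtColor(s["img"],cv2.COLOR_RGB2HSV); H,S,V=[hsv[...,i].astype(int) for i in range(3)]
    print(nm); rect(s,(S<40)&(V>185),.034,"dish",R[nm]); rect(s,(V<70),.095,"sleeve",SL[nm])
    a,b,c,d=R[nm]; i=s["img"][c-20:d+45,a-35:b+75][:,:,::-1]
    cv2.imwrite(f"pics/c_{nm}{k}.png",cv2.resize(i,None,fx=4.4,fy=4.4,interpolation=cv2.INTER_CUBIC))
E
python3 st.py; python3 -c "
import ball; ball.go(7)"
```

```text
t 9.9667 pos [ 0.5246 -0.2373  0.1912] F [ 0.58 -0.65 -0.42] M [-0.03 -0.04 -0.04] w 0.0501 q [-0.56  0.14  1.72  0.    1.27 -1.59]
zaxis [ 0.0058 -0.0031 -1.    ] yaw 58.82 x-tilt 0.0004 y-tilt 0.0065
level rotvec deg [ 0.37 -0.02 -0.  ]
top
dish px [325.  231.5] 1092 rect c [0.6003 0.0045] size [0.0932 0.1075] long dir -30.6 circ [0.5972 0.0062 0.0627]
sleeve px [324.8 228.2] 46 rect c [0.5965 0.0026] size [0.0061 0.0367] long dir -81.6 circ [0.5958 0.0025 0.0185]
scene
dish px [334.5 248.6] 772 rect c [0.5919 0.0022] size [0.0888 0.1285] long dir 23.8 circ [0.588  0.0085 0.0732]
sleeve none
```

View pics/c_top7.png

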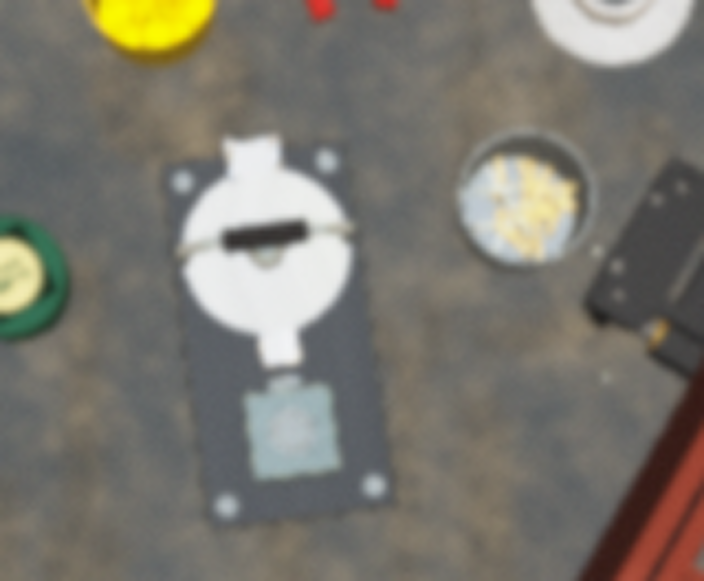

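View pics/c_scene7.png

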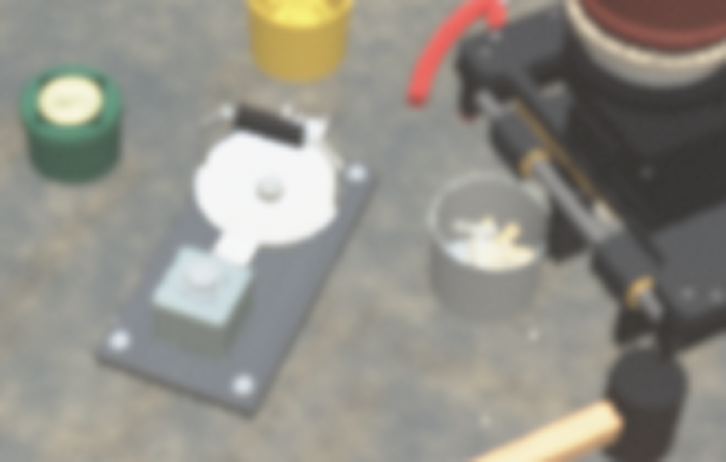

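View pics/scene7.png

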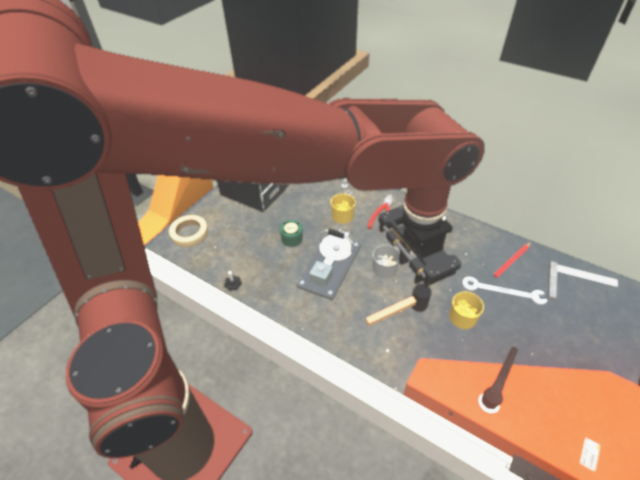

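Request:
{"op": "jog_arm", "data": {"deltas": [20,-5,0,0,0,6.3,50,50,-13,0,0,0,12.6,50,85,-22,0,0,0,18.9,50,120,-31,0,0,0,25.2,50,155,-41,0,0,0,31.5,50,190,-50,0,0,0,37.8,50,220,-58,0,0,0,44.1,50,240,-64,0,0,0,50.4,50]}}

```text
clock: 10.73
eef_pos: [0.5907, 0.0057, 0.1833]
tcp_rot: [-0.001, 0.997, 0.071, -0.003]
ft_force: [-0.6, -0.8, 0.3]
gripper_width: 0.0499
```

Request:
{"op": "jog_arm", "data": {"deltas": [0,0,0,0,0,0,50,0,0,0,0,0,0,50,0,0,0,0,0,0,50]}}

```text
clock: 10.98
eef_pos: [0.5892, 0.0054, 0.1808]
tcp_rot: [-0.001, 0.997, 0.073, -0.005]
ft_force: [0.1, -0.1, 0.3]
gripper_width: 0.0498
```

```bash
python3 st.py .595 .0025 .16; python3 - <<'E'
from hd import *
for n,r in(("top",(390,445,240,310)),("scene",(360,425,285,330))):
    s=save(n,f"pics/{n}8.png"); handle(s,.044,r)
    rect(s,pts(s)[...,2]>.058,.064,"head",(425,460,228,262) if n=="top" else (408,440,280,314))
    a,b,c,d=(150,280,270,450)
    i=s["img"][a:b,c:d][:,:,::-1]; cv2.imwrite(f"pics/c_{n}8.png",cv2.resize(i,None,fx=4.4,fy=4.4,interpolation=cv2.INTER_CUBIC))
E
```

```text
t 10.9833 pos [0.5892 0.0054 0.1808] F [ 0.11 -0.09  0.34] M [-0.12  0.01 -0.02] w 0.0498 q [-0.13  0.2   1.68  0.    1.28 -0.27]
zaxis [-0.0098  0.0022 -0.9999] yaw 8.36 x-tilt -0.0094 y-tilt -0.0036
level rotvec deg [-0.21  0.54 -0.  ]
delta mm tool [ 5.6  3.8 20.7]
handle px [419.  277.1] 493 rect c [ 0.4908 -0.2159] size [0.0199 0.1356] long dir -30.3 circ [ 0.4909 -0.2156  0.068 ]
n 324 z med 0.0446 slope [-0.4166  0.2693]
along min/max 0.464 0.5995 end mean [ 0.4346 -0.1826]
head px [438.9 244.2] 287 rect c [ 0.5654 -0.2591] size [0.0411 0.0419] long dir -1.1 circ [ 0.5643 -0.259   0.0224]
handle px [390.2 312.1] 266 rect c [ 0.4858 -0.2202] size [0.0228 0.1377] long dir -30.5 circ [ 0.485  -0.2214  0.069 ]
n 73 z med 0.0387 slope [-0.0026  0.04  ]
along min/max 0.4609 0.5985 end mean [ 0.4286 -0.1877]
head px [422.4 291. ] 208 rect c [ 0.5623 -0.2636] size [0.0419 0.0426] long dir 67.6 circ [ 0.5608 -0.2637  0.0231]
```

View pics/c_scene8.png

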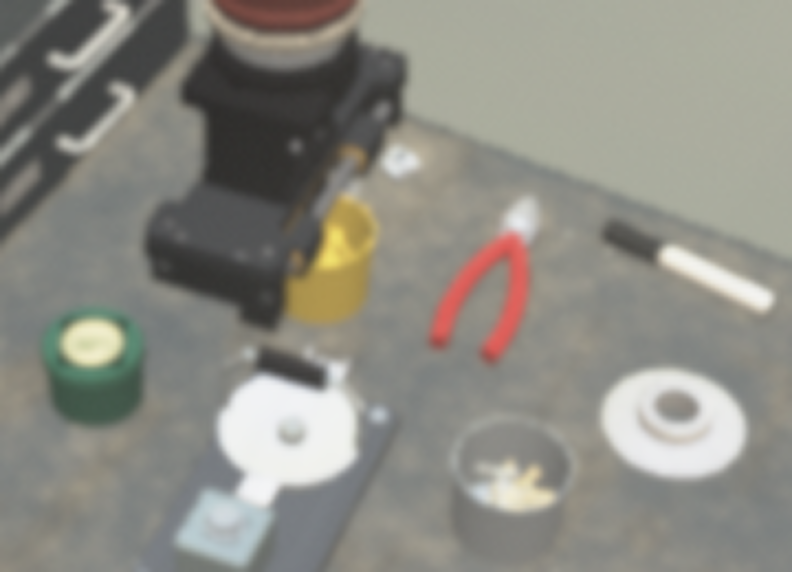

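View pics/c_top8.png

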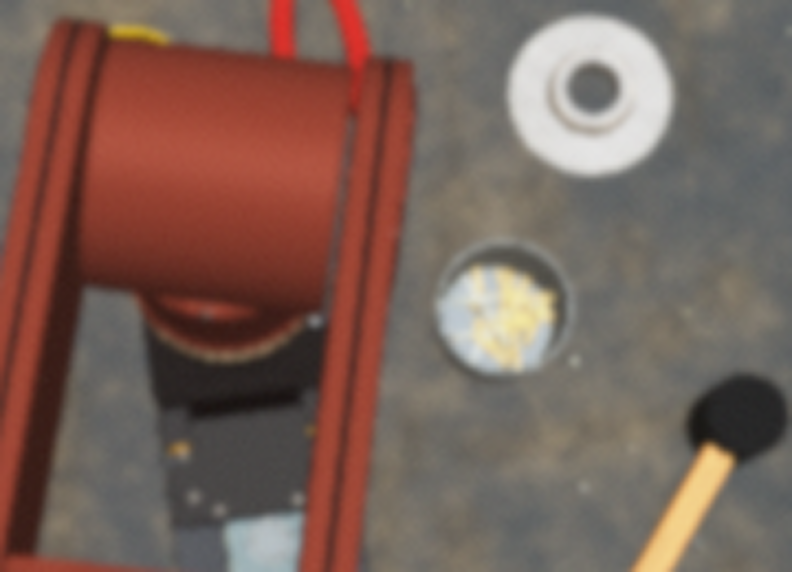

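Request:
{"op": "jog_arm", "data": {"deltas": [3,2,15,-0.2,0.5,0,50,6.5,3.6,30,-0.2,0.5,0,50,6.5,3.6,45,-0.2,0.5,0,50,6.5,3.6,45,-0.2,0.5,0,50,6.5,3.6,45,-0.2,0.5,0,50,6.5,3.6,45,-0.2,0.5,0,50]}}

```text
clock: 11.58
eef_pos: [0.5968, 0.0011, 0.1379]
tcp_rot: [0.0, 0.997, 0.071, 0.001]
ft_force: [-0.2, 1.2, 1.1]
gripper_width: 0.0503
```

```bash
python3 st.py .596 .0025 .09
```

```text
t 11.5833 pos [0.5968 0.0011 0.1379] F [-0.2   1.19  1.12] M [-0.05 -0.05  0.  ] w 0.0503 q [-0.13  0.25  1.7   0.    1.19 -0.27]
zaxis [ 2.4e-03 -2.0e-04 -1.0e+00] yaw 8.17 x-tilt 0.0024 y-tilt 0.0006
level rotvec deg [ 0.03 -0.14 -0.  ]
delta mm tool [-0.7 -1.5 47.8]
```

```bash
python3 - <<'E'
from h import *
s=save("scene","pics/scene9.png"); i=s["img"][170:290,280:420][:,:,::-1]; cv2.imwrite(f"pics/c_scene9.png",cv2.resize(i,None,fx=5,fy=5,interpolation=cv2.INTER_CUBIC))
E
```

```text
(no output)
```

View pics/c_scene9.png

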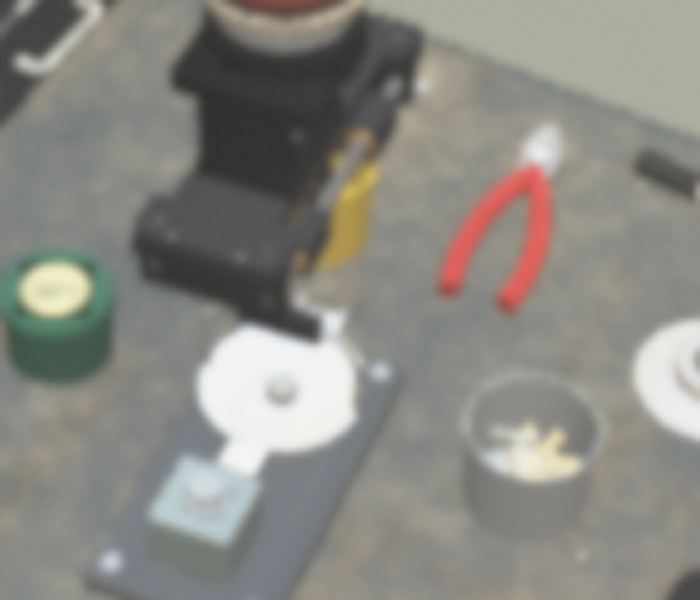

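Request:
{"op": "jog_arm", "data": {"deltas": [-0.7,-1.2,15,0,-0.1,0,50,-0.7,-1.2,30,0,-0.1,0,50,-0.7,-1.2,42,0,-0.1,0,50,-0.7,-1.2,47,0,-0.1,0,50,-0.7,-1.2,47,0,-0.1,0,50,-0.7,-1.2,47,0,-0.1,0,50]}}

```text
clock: 12.13
eef_pos: [0.5963, 0.0024, 0.091]
tcp_rot: [0.0, 0.997, 0.071, 0.0]
ft_force: [-0.3, 0.4, -1.5]
gripper_width: 0.05
```

```bash
python3 st.py .596 .0025 .09
```

```text
t 12.1333 pos [0.5963 0.0024 0.091 ] F [-0.26  0.4  -1.47] M [-0.12  0.   -0.05] w 0.05 q [-0.13  0.31  1.73 -0.    1.11 -0.27]
zaxis [ 9.e-04 -5.e-04 -1.e+00] yaw 8.19 x-tilt 0.0008 y-tilt 0.0006
level rotvec deg [ 0.03 -0.05 -0.  ]
delta mm tool [-0.3 -0.1  1. ]
```

Request:
{"op": "jog_arm", "data": {"deltas": [0,0,1,0,0,0,36,0,0,1,0,0,0,24,0,0,1,0,0,0,18,0,0,1,0,0,0,15,0,0,1,0,0,0,14,0,0,1,0,0,0,13,0,0,1,0,0,0,12], "squeeze": 5}}

```text
clock: 12.72
eef_pos: [0.5964, 0.0024, 0.0901]
tcp_rot: [0.0, 0.997, 0.071, 0.001]
ft_force: [0.9, 0.7, 0.7]
gripper_width: 0.0149
```

```bash
python3 st.py .596 .0025 .09; python3 - <<'E'
from h import *
s=save("scene","pics/scene10.png"); i=s["img"][190:290,290:410][:,:,::-1]; cv2.imwrite(f"pics/c_scene10.png",cv2.resize(i,None,fx=6,fy=6,interpolation=cv2.INTER_CUBIC))
E
```

```text
t 12.7167 pos [0.5964 0.0024 0.0901] F [0.92 0.69 0.74] M [-0.07 -0.12  0.01] w 0.0149 q [-0.13  0.31  1.73 -0.    1.1  -0.27]
zaxis [ 1.3e-03 -5.0e-04 -1.0e+00] yaw 8.19 x-tilt 0.0012 y-tilt 0.0007
level rotvec deg [ 0.04 -0.07 -0.  ]
delta mm tool [-0.4 -0.1  0.1]
```

View pics/c_scene10.png

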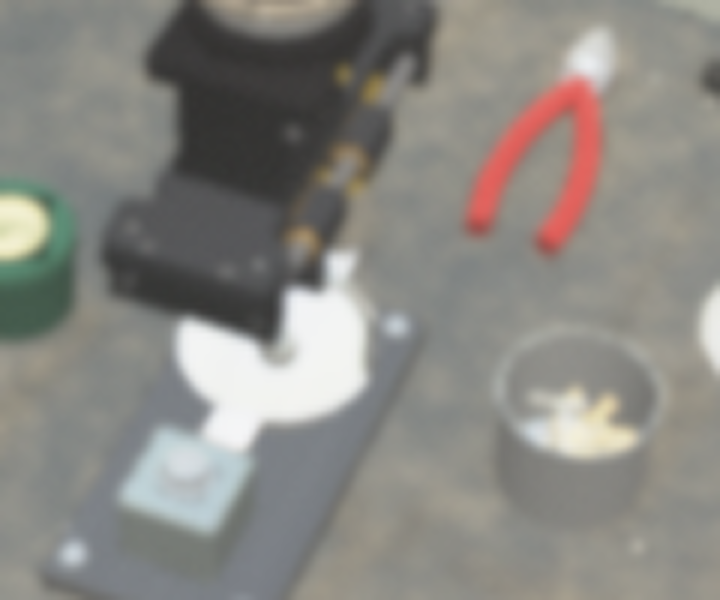

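Request:
{"op": "jog_arm", "data": {"deltas": [0,0,0,0,0,0,12,0,0,0,0,0,0,11,0,0,0,0,0,0,9,0,0,0,0,0,0,9], "squeeze": 5}}

```text
clock: 13.1
eef_pos: [0.5969, 0.0024, 0.0904]
tcp_rot: [0.0, 0.997, 0.071, 0.001]
ft_force: [1.1, 0.2, 0.6]
gripper_width: 0.0119
```

```bash
python3 st.py .596 .0025 .09
```

```text
t 13.1 pos [0.5969 0.0024 0.0904] F [1.13 0.23 0.59] M [-0.08 -0.2  -0.  ] w 0.0119 q [-0.13  0.31  1.73 -0.    1.1  -0.27]
zaxis [ 2.5e-03 -5.0e-04 -1.0e+00] yaw 8.19 x-tilt 0.0024 y-tilt 0.0009
level rotvec deg [ 0.05 -0.14 -0.  ]
delta mm tool [-0.9 -0.2  0.4]
```

Request:
{"op": "jog_arm", "data": {"deltas": [0.5,0,0,0,0,0,5,0.5,0,0,0,0,0,5,0.5,0,0,0,0,0,5,0.5,0,0,0,0,0,5], "squeeze": 30}}

```text
clock: 13.43
eef_pos: [0.5972, 0.0025, 0.0903]
tcp_rot: [0.0, 0.997, 0.071, 0.001]
ft_force: [0.5, -0.4, -0.8]
gripper_width: 0.0115
```

```bash
python3 st.py .5969 .0024 .13
```

```text
t 13.4333 pos [0.5972 0.0025 0.0903] F [ 0.53 -0.38 -0.79] M [-0.09  0.05  0.05] w 0.0115 q [-0.13  0.31  1.73 -0.    1.1  -0.27]
zaxis [ 2.e-03 -5.e-04 -1.e+00] yaw 8.19 x-tilt 0.0019 y-tilt 0.0008
level rotvec deg [ 0.05 -0.11 -0.  ]
delta mm tool [ -0.2   0.1 -39.7]
```

Request:
{"op": "jog_arm", "data": {"deltas": [0,0,-1,0,0,0,5,0,0,-3,0,0,0,5,0,0,-5,0,0,0,5,0,0,-8,0,0,0,5,0,0,-11,0,0,0,5,0,0,-14,0,0,0,5,0,0,-16,0,0,0,5,0,0,-17,0,0,0,5]}}

```text
clock: 14.1
eef_pos: [0.5975, 0.0025, 0.1079]
tcp_rot: [0.0, 0.997, 0.071, 0.001]
ft_force: [0.1, 0.4, -2.6]
gripper_width: 0.0116
```

```bash
python3 st.py .5969 .0024 .13;  python3 - <<'E'
from h import *
s=save("scene","pics/scene11.png"); i=s["img"][190:290,290:410][:,:,::-1]; cv2.imwrite(f"pics/c_scene11.png",cv2.resize(i,None,fx=6,fy=6,interpolation=cv2.INTER_CUBIC))
E
```

```text
t 14.1 pos [0.5975 0.0025 0.1079] F [ 0.07  0.43 -2.59] M [-0.08 -0.04 -0.02] w 0.0116 q [-0.13  0.29  1.72 -0.    1.13 -0.27]
zaxis [ 2.8e-03 -7.0e-04 -1.0e+00] yaw 8.19 x-tilt 0.0027 y-tilt 0.001
level rotvec deg [ 0.06 -0.16 -0.  ]
delta mm tool [ -0.5   0.  -22.1]
```

View pics/c_scene11.png

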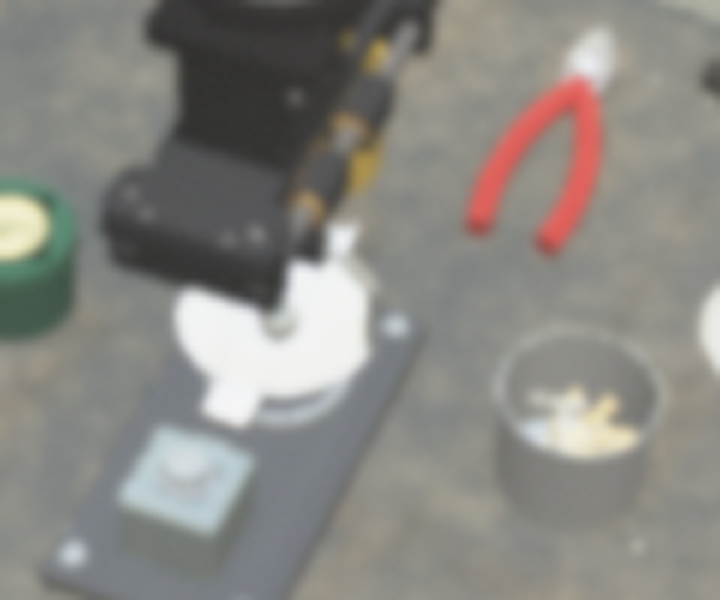

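Request:
{"op": "jog_arm", "data": {"deltas": [0,0,-1,0,0,0,5,0,0,-4,0,0,0,5,0,0,-8,0,0,0,5,-0.3,0,-12,0,0,0,5,-0.5,0,-16,0,0,0,5,-0.5,0,-20,0,0,0,5,-0.5,0,-22,0,0,0,5,-0.5,0,-23,0,0,0,5]}}

```text
clock: 14.82
eef_pos: [0.5973, 0.0024, 0.1317]
tcp_rot: [0.001, 0.997, 0.071, 0.002]
ft_force: [0.3, 0.3, -3.3]
gripper_width: 0.0118
```

```bash
python3 st.py .597 .0025 .13
```

```text
t 14.8167 pos [0.5973 0.0024 0.1317] F [ 0.3   0.32 -3.31] M [-0.06  0.04 -0.02] w 0.0118 q [-0.13  0.26  1.7  -0.    1.18 -0.27]
zaxis [ 3.9e-03 -8.0e-04 -1.0e+00] yaw 8.19 x-tilt 0.0037 y-tilt 0.0013
level rotvec deg [ 0.07 -0.21 -0.  ]
delta mm tool [-0.3 -0.2  1.7]
```

Request:
{"op": "jog_arm", "data": {"deltas": [0,0,0,0,0,1,5,0,0,0,0,-0.1,3,5,0,0,0,0,-0.1,6,5,0,0,0,0,-0.2,9,5,0,0,0,0,-0.2,12,5,0,0,0,0,-0.2,15,5,0,0,0,0,-0.2,18,5,0,0,0,0,-0.2,21,5]}}

```text
clock: 15.48
eef_pos: [0.5971, 0.0024, 0.1314]
tcp_rot: [0.0, 0.994, -0.113, 0.0]
ft_force: [-0.1, 0.2, -2.6]
gripper_width: 0.0113
```

```bash
python3 st.py .597 .0025 .13
```

```text
t 15.4833 pos [0.5971 0.0024 0.1314] F [-0.1   0.18 -2.59] M [-0.07  0.09  0.04] w 0.0113 q [-0.13  0.26  1.7  -0.    1.18  0.1 ]
zaxis [-1.e-04 -6.e-04 -1.e+00] yaw -13.01 x-tilt 0.0001 y-tilt 0.0006
level rotvec deg [ 0.03 -0.   -0.  ]
delta mm tool [-0.2 -0.1  1.4]
```

Request:
{"op": "jog_arm", "data": {"deltas": [0,0,0,0,0,3,5,0,0,0,0,0,6,5,0,0,0,0,0,9,5,0,0,0,0,0,12,5,0,0,0,0,0,15,5,0,0,0,0,0,18,5,0,0,0,0,0,21,5,0,0,0,0,0,24,5]}}

```text
clock: 16.15
eef_pos: [0.5969, 0.0024, 0.1311]
tcp_rot: [0.0, 0.948, -0.319, -0.0]
ft_force: [0.0, -0.4, -2.6]
gripper_width: 0.0114
```

Request:
{"op": "jog_arm", "data": {"deltas": [0,0,0,0,0,3,5,0,0,0,0,0,6,5,0,0,0,0,0,9,5,0,0,0,0,0,12,5,0,0,0,0,0,15,5,0,0,0,0,0,18,5,0,0,0,0,0,21,5,0,0,0,0,0,24,5]}}

```text
clock: 16.82
eef_pos: [0.5968, 0.0024, 0.1308]
tcp_rot: [0.0, 0.86, -0.511, -0.0]
ft_force: [0.8, -0.3, -2.4]
gripper_width: 0.0114
```

```bash
python3 st.py .597 .0025 .13
```

```text
t 16.8167 pos [0.5968 0.0024 0.1308] F [ 0.79 -0.31 -2.42] M [-0.08  0.12 -0.02] w 0.0114 q [-0.13  0.26  1.7  -0.    1.18  0.94]
zaxis [-1.e-03 -4.e-04 -1.e+00] yaw -61.41 x-tilt -0.0001 y-tilt 0.0011
level rotvec deg [0.06 0.01 0.  ]
delta mm tool [ 0.  -0.3  0.8]
```

Remaining ≈ 19.8°, decelerating.

Request:
{"op": "jog_arm", "data": {"deltas": [0,0,0,0,0,3,5,0,0,0,0,0,6,5,0,0,0,0,0,9,5,0,0,0,0,0,12,5,0,0,0,0,0,15,5,0,0,0,0,0,17.5,5,0,0,0,0,0,19,5,0,0,0,0,0,19.8,5]}}

```text
clock: 17.48
eef_pos: [0.5966, 0.0024, 0.1305]
tcp_rot: [0.001, 0.759, -0.652, -0.0]
ft_force: [-0.5, -0.3, -2.5]
gripper_width: 0.0117
```

Request:
{"op": "jog_arm", "data": {"deltas": [0,0,0,0,0,0,5,0,0,0,0,0,0,5,0,0,0,0,0,0,5]}}

```text
clock: 17.73
eef_pos: [0.5965, 0.0025, 0.1304]
tcp_rot: [0.001, 0.759, -0.651, -0.001]
ft_force: [-0.5, -0.5, -2.6]
gripper_width: 0.0117
```

```bash
python3 st.py .597 .0025 .13; python3 - <<'E'
from h import *
for n in("scene","top"):
    s=save(n,f"pics/{n}12.png"); i=s["img"][190:290,290:410][:,:,::-1] if n=="scene" else s["img"][190:300,270:420][:,:,::-1]; cv2.imwrite(f"pics/c_{n}12.png",cv2.resize(i,None,fx=5,fy=5,interpolation=cv2.INTER_CUBIC))
E
```

```text
t 17.7333 pos [0.5965 0.0025 0.1304] F [-0.46 -0.48 -2.58] M [-0.13  0.18 -0.  ] w 0.0117 q [-0.13  0.26  1.7  -0.    1.18  1.29]
zaxis [-1.7e-03 -3.0e-04 -1.0e+00] yaw -81.3 x-tilt 0.0001 y-tilt 0.0017
level rotvec deg [ 0.1 -0.  -0. ]
delta mm tool [ 0.  -0.5  0.4]
```

View pics/c_scene12.png

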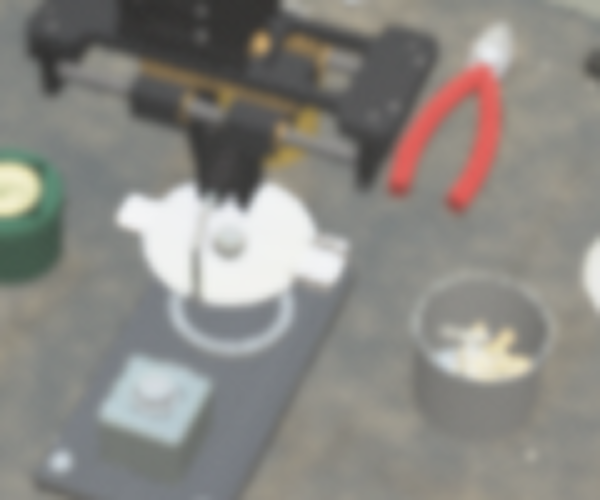

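View pics/c_top12.png

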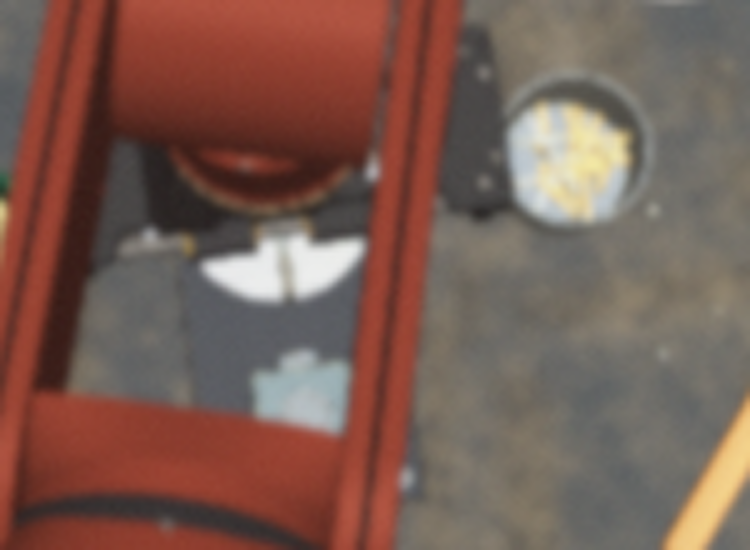

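View pics/scene12.png

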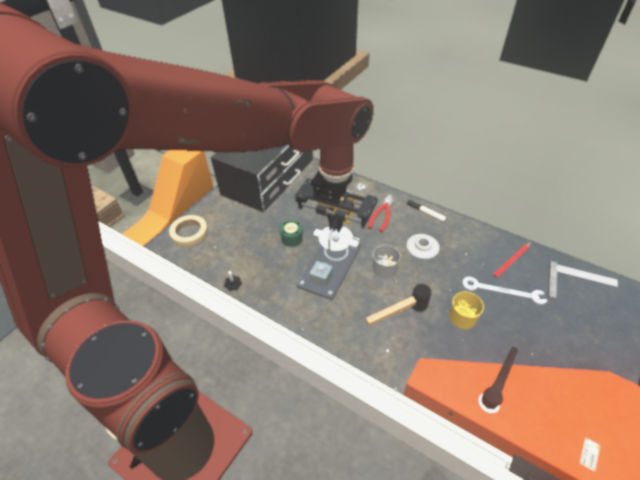

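Request:
{"op": "jog_arm", "data": {"deltas": [0,0,0,0,0,0,5,0,0,0,0,0,0,5,0,0,0,0,0,0,5,0,0,0,0,0,0,5,0,0,0,0,0,0,5,0,0,0,0,0,0,5,0,0,0,0,0,0,5,0,0,0,0,0,0,5]}}

```text
clock: 18.5
eef_pos: [0.5965, 0.0024, 0.1305]
tcp_rot: [0.001, 0.759, -0.651, -0.0]
ft_force: [-0.3, 0.1, -3.0]
gripper_width: 0.0119
```

```bash
python3 st.py .597 .0025 .13; python3 - <<'E'
from h import *
s=save("scene","pics/scene13.png"); i=s["img"][215:275,300:370][:,:,::-1]; cv2.imwrite(f"pics/c_scene13.png",cv2.resize(i,None,fx=9,fy=9,interpolation=cv2.INTER_CUBIC))
print(np.abs(read_state()["qd"]).max(), proj(s,[.5965,.0025,.0525+.019]))
hsv=cv2.cvtColor(s["img"],cv2.COLOR_RGB2HSV)
E
```

```text
t 18.5 pos [0.5965 0.0024 0.1305] F [-0.26  0.07 -2.97] M [-0.11  0.19 -0.02] w 0.0119 q [-0.13  0.26  1.7  -0.    1.18  1.29]
zaxis [-1.6e-03 -4.0e-04 -1.0e+00] yaw -81.31 x-tilt 0.0001 y-tilt 0.0017
level rotvec deg [ 0.09 -0.01 -0.  ]
delta mm tool [ 0.  -0.5  0.5]
0.0010307959803246341 [335.59749929 237.09569193]
```

View pics/c_scene13.png

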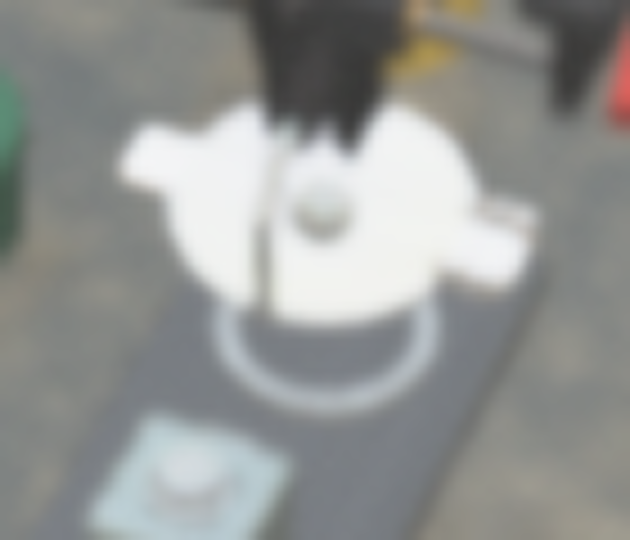

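```bash
python3 -c "
from workcell import *
print(job_done())"; python3 st.py
```

```text
the job is handed in; nothing more can be done
None
the job is handed in; nothing more can be done
```

I knocked the pin down with the mallet and stood the mallet back about where it had been. I then lifted the ball dish about 40 mm by its bail sleeve and turned it 89.5° clockwise, so its spout points at the grey screw cup. I handed the job in at about 18.5 s, with the arm still holding the dish.

**Pin and mallet:** after the push the reaction fell to just the mallet's weight. The picture showed the pin down, the catch drawn back off the lug, and later the mallet upright on its face.

**Dish and ball:**
- The tool was level to about 0.1° and at rest (joint speeds about 0.001 rad/s).
- The ball showed at pixel (335.8, 238.1), against (335.6, 237.1) expected for the dish's middle.
- The spout is at about −81.3°, and I measured the cup at about −80 to −81.6° from the seat.

**Disagreements:** the scene camera placed things about 4–5 mm off the top camera (8 mm at the sleeve). I mostly used the top camera, which agreed with the mallet's gripped position to about 1 mm. In the final view the arm hid most of the dish from the top camera, so the last spout and ball checks rest on the scene camera and the arm's own pose readings.

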